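# Open the stall's high locker with the hook pole

### The arm

A 6-joint arm with a two-finger parallel gripper is mounted at the origin on the work surface. World frame = base frame: x ahead of the robot, y to its left, z up, the work surface at z = 0. Lengths are in m, angles in rad, forces in N, time in s.
With the tool pointing down it reaches from about 0.375 to 0.975 m from the base axis. Payload 3.8 kg.
Tool frame: the origin (TCP) lies on the mounting face of the last link; the fingertips stand 173 mm ahead of it and the grasp point (between the pads) lies 155 mm ahead of it; z points along the fingers, y is the direction in which the jaws open and shut (so a half turn about z gives the same grasp; the last joint's range is limited). The gripper opens to 85 mm and grips with 20 to 120 N. Pads are 22 mm wide; open, the fingers measure 114 mm over their backs; the gripper's body (76 mm by 85 mm) begins 54 mm behind the grasp point. The pads swing forward as they close: fully open they stand 13 mm farther back than shut.
Start: joints at [1.144, 0.264, 1.604, -0, 1.274, -0.037], TCP at [0.257, 0.624, 0.405] pointing down, gripper open.
Joint ranges: [-2.63, 2.63], [-0.94, 2.18], [0.31, 2.57], [-1.31, 4.45], [0, 2.66], [-2.55, 2.55]. Speed limits (rad/s): [2.57, 2.57, 3.14, 3.14, 3.14, 3.14].

### API

Orientations are given as a rotation vector (axis times angle).
In Python, from workcell import bot gives the robot as it stands.
- The arm moves only by the shell command python3 -m jog 'ROWS' [FORCE]. ROWS is JSON, a list that holds one entry, the list of rows, each a list of 7 numbers: the closure, from 0 (fully open) to 1 (shut), then the shift along the tool's x, y, z in cm, then the turn, a rotation vector about the tool's x, y, z in rad. A call has 1 to 12 rows; each row is the pose to reach, as a shift and turn from the pose commanded when the call began, along the tool's axes at that moment; what a row does not reach only later rows make up. A row lasts 1/8 s, in which the tool goes at most 62.5 mm and 10.7 degrees, less where a joint would pass 70% of its speed; a pose out of reach is approached as far as the arm can. A call with a gripper value outside its range is refused whole. The fingers move at their own pace and stop on an object; FORCE is the grip in N (left out, the last holds). Time passes only in rows, so rows that repeat a pose let the fingers close. It gives the time, the measured TCP pose, the force and the opening at its end, in the units of the state.
- bot.read_state(): the state, without advancing time (a new reading comes with each control period).
- bot.read_camera(name): name is "side" or "top" or "wrist"; returns the picture (480x640x3 uint8, red, green, blue); there is no depth.
- bot.camera_model(name): a dict with "intrinsics" (3x3 intrinsics, pixels), "rvec" (rotation vector, rad) and "tvec" (3), from world to camera coordinates, as OpenCV has them. Camera axes: x right, y down, z forward; pixel columns grow to the right and rows downward; lengths in m; the calibration is good to about 2 mm. A picture is of the moment at which its call begins: read the wrist's pose just before it. camera_model takes no time and is no camera call; for the wrist camera it gives the pose at the moment of the call.
- bot.finish_job(): hands the job in, once; it reports no verdict.
The state is a dict: "time": time; "q": joint angles; "joint_vel": joint speeds; "joint_torque": joint torques, N m; "tool_pos": TCP position; "tcp_rot": TCP orientation; "wrist_force": force on the tool from outside, world axes, zero at the start; "torque": the same for the moment, N m; "width": opening from 0.0 (shut) to 1.0 (fully open).
Only numpy, scipy, OpenCV 4.12 (cv2) and the standard library are available. Lean on these libraries where they do the work, as an engineer would, in place of code of your own. Each camera call takes 0.05 s, during which the arm holds its last target.

### The job

Pick up the hook pole from the bench, put its bent end through the eye on the front of the high grey locker and swing the drop-front flap gently all the way down to its stop; the eye's height on its slotted plate is not exactly known, so feel for it. Then unhook the pole and lay it back down on the bench. Work the flap with the pole only, keep the hand and arm off the locker, do not force anything, and leave the radio, the brass pot and the jar where they are.

Things in the scene. Friction and masses are not known exactly. Their poses are not given: they have to be found in the camera images.
- pole_grip (a point): Centre of the hook pole's wooden handle, half-way up: a flat bar 140 long (90 behind this point, 50 ahead), 18 wide (y), 24 tall (z), lying loose on the bench, hook towards the locker. x runs along the pole to the hook, y sideways, z up. Held level, the pole tips in the fingers if its hook is loaded up or down by more than a few newtons: grip hard.
- hook_pin (a point): Middle of the pole's bent pin, at x = 170, y = 21 in the handle's axes and level with its centre. A steel rod 8 thick runs from the handle along x to x = 170 and bends square to +y: that is the pin, 8 thick, round-ended. Its free end is 25 from this point along +y, the rod's centre line 21 back.
- pole: The whole hook pole, 0.16 kg: origin under the handle's middle, 12 below the handle's centre, same axes. Press it on the locker, flap or eye with no more than 15 N; lay it down, do not drop it.
- locker: High grey sheet-metal locker, 160 deep, 260 wide, fixed to the bench on four legs 165 tall, top at 350. Origin at the middle of its footprint, on the bench. Its front with the flap faces its own -x; z is up; y is parallel to the flap's hinge.
- hinge (a point): Middle of the flap's hinge line (along y), at the lower edge of the flap's outer face, 178 above the bench and 80 in front (-x) of the locker's origin; axes as the locker's. The flap is a panel 236 wide, reaching from 2 to 152 above this line when shut, 8 thick, about 0.4 kg.
- flap (a joint): Angle of the drop-front flap: 0 shut (upright), growing as its top swings outwards and down, to 1.40 rad fully down on the stop in its hinge. Starts at 0 to 0.04. The hinge is stiff with friction (0.65 N m): the flap stays where it is left and takes about 6 N, square to its face, at the eye.
- eye_plate (a point): Middle of the slotted plate on the flap's outer face, moving with the flap: 110 from the hinge line, midway along it. Axes as the locker's when shut: -x out of the face, z up it. The steel eye is clamped firmly on this plate, centred in y, but up to 16 higher or lower (z) than this point; how much is not measured, so look or feel.
- flap_top (a point): Middle of the flap's upper edge, on its outer face, 152 from the hinge line; axes as the eye plate's. Below it sits the eye, a square staple, 8 wide (y), 26 tall (z), standing 22 out from the face. Its hole runs through along y, 14 tall and 16 deep: the outer bar is 16 to 22 from the face, the top and bottom bars 7 to 13 above and below the eye's middle.
- radio: Bystander: grey portable radio, 55 x 150 x 90 tall; origin at the middle of its underside.
- brass_pot: Bystander: round brass lidded pot, 70 across, 116 tall; origin at the middle of its underside.
- jar: Bystander: jar with a lid, 56 across, 90 tall; origin at the middle of its underside.

How it is judged:
By the outcome, as a careful person would: the job done as asked, in the order asked, and still so for the second after the job is handed in, with the robot touching nothing.
It also fails if it takes over 67 s, if anything falls off the work surface, if the arm or the gripper's body presses on something with over 40 N, if the wrist force passes 120 N, or if a joint passes its speed limit or range.

## Working session

There is one attempt and no reset: what is moved stays moved. The work goes in short steps, Python scripts to look and compute and a shell command to move; the robot and the scene stay as the last step left them, time stands still between calls to the robot, and variables do not carry over. Pictures are saved under pics/ and viewed, and the job is handed in when it is done.

```bash
ls; mkdir -p pics; python3 - <<'E'
from workcell import bot
import cv2
print(bot.read_state())
for n in ["side","top","wrist"]:
    m=bot.camera_model(n); print(n,m)
    im=bot.read_camera(n); cv2.imwrite(f"pics/{n}0.png",im[:,:,::-1])
E
```

```text
pics
{'time': 0.0, 'q': array([ 1.14409116e+00,  2.64753171e-01,  1.60542143e+00, -3.08407826e-05,
        1.27366247e+00, -3.69183031e-02]), 'joint_vel': array([ 0.00084373, -0.00056305, -0.00210705, -0.00049531, -0.00020628,
        0.00043261]), 'joint_torque': array([-5.72364479e-04, -5.15130007e+01, -3.67301273e+01,  1.82837534e-04,
        1.31450026e-02,  2.95686164e-05]), 'tool_pos': array([0.25636556, 0.62403883, 0.40333594]), 'tcp_rot': array([-0.60829843, -3.08164019,  0.00344133]), 'wrist_force': array([-0.03701256, -0.60071729,  0.90645762]), 'torque': array([ 0.01863369,  0.05002809, -0.02856382]), 'width': 1.0020831501429988}
side {'intrinsics': array([[452.84744033,   0.        , 322.19684522],
       [  0.        , 452.84744033, 240.42647479],
       [  0.        ,   0.        ,   1.        ]]), 'rvec': array([ 0.30054161, -2.73125082,  1.36030101]), 'tvec': array([0.55800099, 0.27482938, 0.87832587])}
top {'intrinsics': array([[448.35319756,   0.        , 320.68212369],
       [  0.        , 448.35319756, 243.33614707],
       [  0.        ,   0.        ,   1.        ]]), 'rvec': array([ 2.20011233, -2.14912694,  0.09526707]), 'tvec': array([-0.0255237,  0.6324998,  1.1791459])}
wrist {'intrinsics': array([[373.16087744,   0.        , 318.54822462],
       [  0.        , 373.16087744, 242.73810279],
       [  0.        ,   0.        ,   1.        ]]), 'rvec': array([-2.39088257, -1.60181732, -0.2429645 ]), 'tvec': array([-0.67360946, -0.03855362,  0.37874435])}
```

View pics/side0.png

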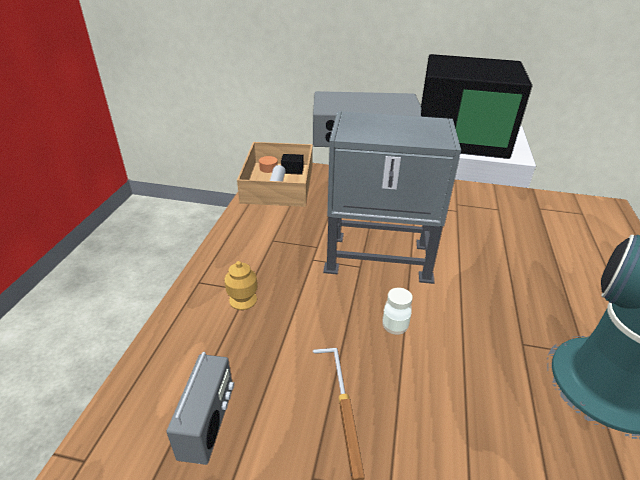

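View pics/top0.png

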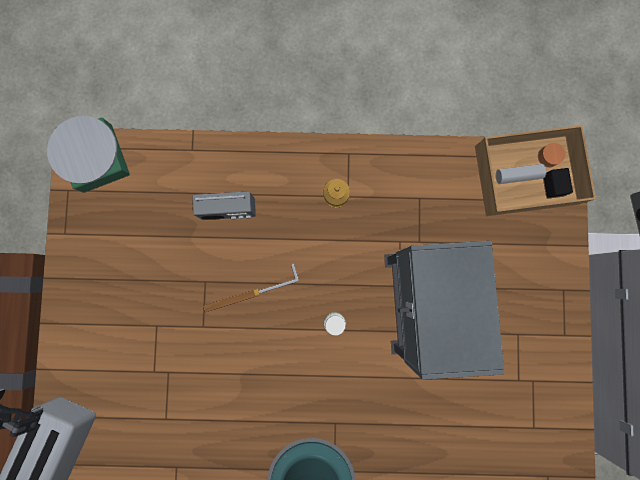

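View pics/wrist0.png

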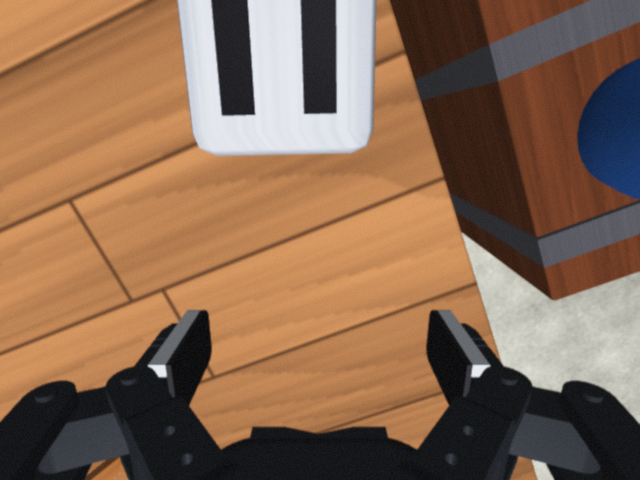

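The top picture shows the pole (handle (205,309)–(258,292), pin near (296,272)) pointing towards image right (−y). The locker is on the right with its flap facing +y and the eye plate at about (408,311). The jar is at (335,324) and the pot at (336,192).

```bash
cat > h.py <<'E'
from workcell import bot
import cv2, numpy as np
from scipy.spatial.transform import Rotation as R
def cam(n):
    m=bot.camera_model(n); return m["intrinsics"],R.from_rotvec(m["rvec"]).as_matrix(),np.array(m["tvec"])
def ray(c,uv):
    K,Rm,t=c; d=Rm.T@np.linalg.inv(K)@np.array([uv[0],uv[1],1.]); return -Rm.T@t,d
def onplane(c,uv,n,p):
    o,d=ray(c,uv); n=np.array(n,float); return o+d*(n@(np.array(p)-o))/(n@d)
def onz(c,uv,z): return onplane(c,uv,[0,0,1],[0,0,z])
def tri(c1,u1,c2,u2):
    o1,d1=ray(c1,u1);o2,d2=ray(c2,u2);d1=d1/np.linalg.norm(d1);d2=d2/np.linalg.norm(d2)
    A=np.stack([d1,-d2],1);s=np.linalg.lstsq(A,o2-o1,rcond=None)[0];a=o1+s[0]*d1;b=o2+s[1]*d2
    return (a+b)/2,np.linalg.norm(a-b)
def proj(c,p):
    K,Rm,t=c;x=K@(Rm@np.array(p)+t);return x[:2]/x[2]
E
python3 - <<'E'
import cv2
t=cv2.imread("pics/top0.png");s=cv2.imread("pics/side0.png")
cv2.imwrite("pics/tpole.png",cv2.resize(t[255:320,195:305],None,fx=7,fy=7,interpolation=cv2.INTER_NEAREST))
cv2.imwrite("pics/tlock.png",cv2.resize(t[230:390,375:515],None,fx=3.7,fy=3.7,interpolation=cv2.INTER_CUBIC))
cv2.imwrite("pics/slock.png",cv2.resize(s[100:290,310:480],None,fx=3.1,fy=3.1,interpolation=cv2.INTER_CUBIC))
E
```

```text
(no output)
```

View pics/tpole.png

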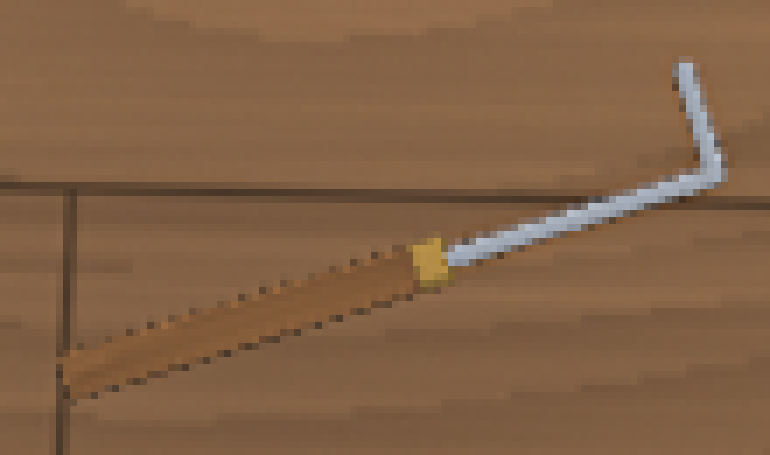

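View pics/tlock.png

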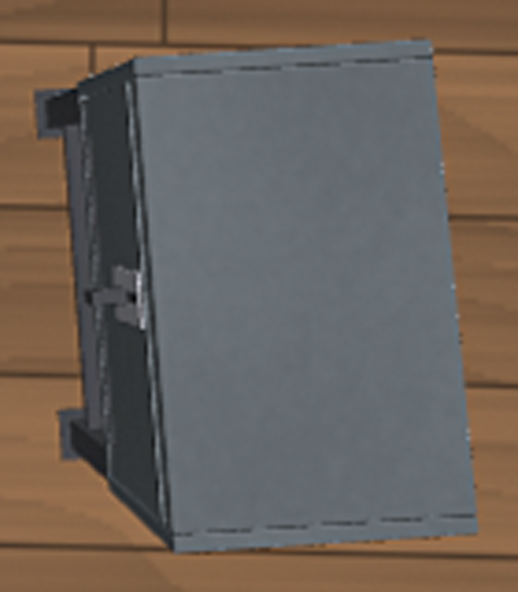

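View pics/slock.png

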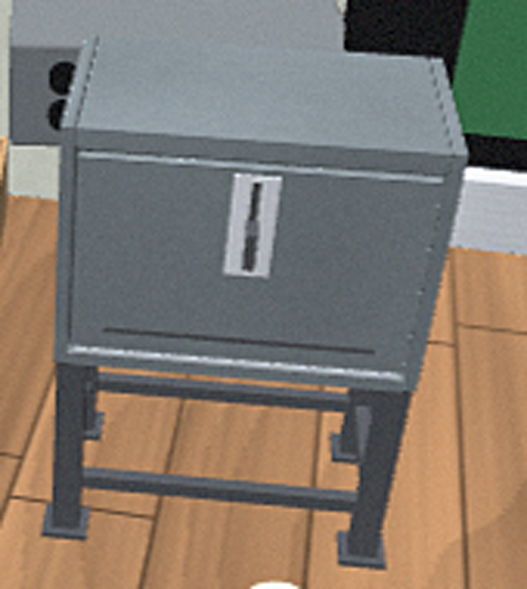

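```bash
python3 - <<'E'
from h import *
T=cam("top");S=cam("side")
f=lambda p,s,o:((p[0]+.5)/s-.5+o[0],(p[1]+.5)/s-.5+o[1])
P=lambda p:f(p,7,(195,255)); L=lambda p:f(p,3.7,(375,230)); SL=lambda p:f(p,3.1,(310,100))
for n,p,z in [("rearTopL",(62,353),.024),("rearTopR",(70,400),.024),("ferruleL",(440,238),.024),("ferruleR",(447,285),.024),("corner",(716,172),.012),("rodmid",(580,218),.012),("pintip",(684,64),.012)]:
    print(n,onz(T,P(p),z).round(4))
c=[onz(T,L(p),.35) for p in [(134,58),(433,40),(477,535),(172,552)]]
for x in c: print(x.round(4))
print("sides",[np.linalg.norm(c[i]-c[(i+1)%4]).round(4) for i in range(4)])
d=((c[3]-c[0])+(c[2]-c[1])); print("yaxis angle (from 0 to 3)",np.arctan2(d[1],d[0]), "center",np.mean(c,0))
# side view top corners
for p in [(62,130),(466,158),(436,60),(93,40)]: print("side",onz(S,SL(p),.35).round(4))
# eye tri: outer bar in side, in top
print("eye-top outer end", L((88,297)), "eye side", SL((252,240)))
print("jar",onz(T,(335,324),.09),"pot",onz(T,(336,188),.116))
q=[onz(T,u,.09) for u in [(193,194),(250,192),(255,214),(195,217)]];print("radio",np.round(q,3))
print("cams",-T[1].T@T[2],-S[1].T@S[2])
E
```

```text
rearTopL [0.4607 0.2985 0.024 ]
rearTopR [0.443  0.2946 0.024 ]
ferruleL [0.5077 0.1559 0.024 ]
ferruleR [0.4899 0.1525 0.024 ]
corner [0.5355 0.0516 0.012 ]
rodmid [0.5165 0.1037 0.012 ]
pintip [0.577  0.0652 0.012 ]
[ 0.6043 -0.1894  0.35  ]
[ 0.6177 -0.3488  0.35  ]
[ 0.3598 -0.3689  0.35  ]
[ 0.3475 -0.2106  0.35  ]
sides [np.float64(0.1599), np.float64(0.2587), np.float64(0.1588), np.float64(0.2577)]
yaxis angle (from 0 to 3) -3.0616349204557 center [ 0.48234001 -0.27941838  0.35      ]
side [ 0.6016 -0.1846  0.35  ]
side [ 0.3471 -0.2079  0.35  ]
side [ 0.3635 -0.3666  0.35  ]
side [ 0.6095 -0.3405  0.35  ]
eye-top outer end (398.4189189189189, 309.9054054054054) eye side (390.9516129032258, 177.0806451612903)
jar [ 0.42467097 -0.05163869  0.09      ] pot [ 0.76618666 -0.04631152  0.116     ]
radio [[0.747 0.322 0.09 ]
 [0.756 0.175 0.09 ]
 [0.699 0.16  0.09 ]
 [0.688 0.314 0.09 ]]
cams [ 0.52514132 -0.01419616  1.23090112] [0.44906035 0.64127448 0.73855566]
```

```bash
python3 - <<'E'
from h import *
s=bot.read_state(); Rt=R.from_rotvec(s["tcp_rot"]).as_matrix(); p=s["tool_pos"]
print("tool axes in world (cols)\n",Rt.round(3))
K,Rc,t=cam("wrist"); C=-Rc.T@t
print("cam in tool",(Rt.T@(C-p)).round(4),"\ncam axes in tool (cols)\n",(Rt.T@Rc.T).round(3))
a=-1.2475
px=np.array([np.cos(a),np.sin(a),0]);py=np.array([-np.sin(a),np.cos(a),0])
for sg in (1,-1):
    y=sg*py; z=np.array([0,0,-1.]); x=np.cross(y,z); G=np.stack([x,y,z],1)
    tgt=np.array([.481,.212,.176])+px*.025
    dR=R.from_matrix(Rt.T@G).as_rotvec(); print(sg,"xaxis",x.round(3),"tgt",tgt.round(4),"shift tool cm",(Rt.T@(tgt-p)*100).round(2),"turn",dR.round(3))
import cv2
t=cv2.imread("pics/top0.png");s=cv2.imread("pics/side0.png")
a=cv2.resize(t[290:330,390:430],None,fx=14,fy=14,interpolation=cv2.INTER_CUBIC);b=cv2.resize(s[145:205,370:410],None,fx=9,fy=9,interpolation=cv2.INTER_CUBIC)
b=cv2.copyMakeBorder(b,0,560-540,0,0,cv2.BORDER_CONSTANT)
o=np.hstack([a,b])[:, :800] if a.shape[1]+b.shape[1]>800 else np.hstack([a,b])
cv2.imwrite("pics/b.png",b);cv2.imwrite("pics/a.png",a)
E
```

```text
tool axes in world (cols)
 [[-0.925  0.38  -0.001]
 [ 0.38   0.925 -0.002]
 [ 0.    -0.002 -1.   ]]
cam in tool [ 0.0761 -0.0002  0.0319] 
cam axes in tool (cols)
 [[-0.001 -0.954 -0.3  ]
 [ 1.    -0.001 -0.   ]
 [-0.    -0.3    0.954]]
1 xaxis [-0.318  0.948  0.   ] tgt [0.4889 0.1883 0.176 ] shift tool cm [-38.07 -31.44  22.81] turn [-0.002  0.001  0.858]
-1 xaxis [ 0.318 -0.948  0.   ] tgt [0.4889 0.1883 0.176 ] shift tool cm [-38.07 -31.44  22.81] turn [-1.000e-03 -2.000e-03 -2.284e+00]
```

View pics/a.png

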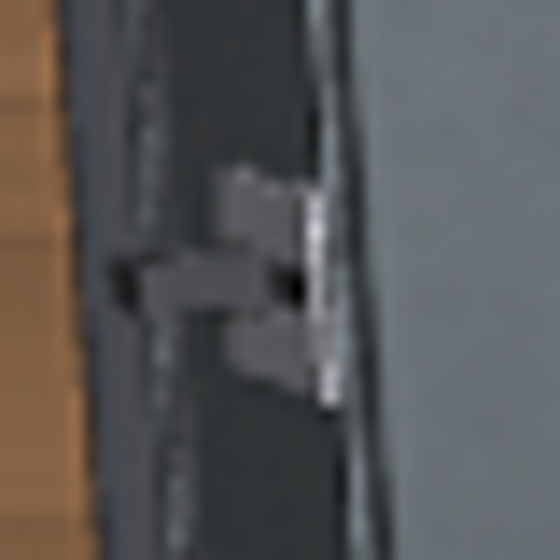

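View pics/b.png

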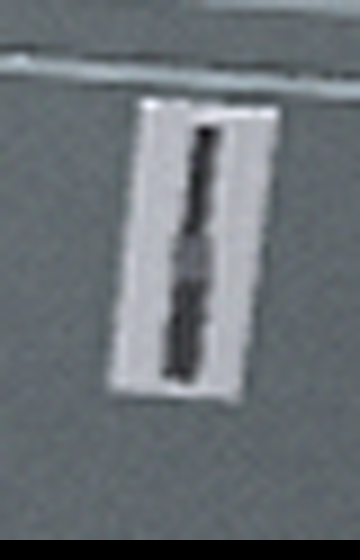

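```bash
python3 - <<'E'
from h import *
S=cam("side");T=cam("top")
b=lambda x,y:(370+(x+.5)/9-.5,145+(y+.5)/9-.5)
n=np.array([-.08,.997,0]);o=np.array([.482,-.278,0]); F=lambda d:o+n*(.08+d)
for nm,p,d in [("topfront",(190,283),.022),("toprear",(192,235),.001),("botfront",(180,380),.022),("plate TL",(140,100),.001),("plate TR",(278,107),.001),("plate BL",(108,388),.001),("plate BR",(240,400),.001),("slot top",(207,127),.001)]:
    print(nm,onplane(S,b(*p),n,F(d)).round(4))
print("jar side",onz(S,(400,293),.09),"pot side",onz(S,(239,265),.116))
E
```

```text
topfront [ 0.473  -0.1764  0.294 ]
toprear [ 0.4745 -0.1973  0.2948]
botfront [ 0.4725 -0.1764  0.269 ]
plate TL [ 0.4896 -0.1961  0.3273]
plate TR [ 0.4593 -0.1985  0.3282]
plate BL [ 0.4895 -0.1961  0.2533]
plate BR [ 0.4588 -0.1986  0.253 ]
slot top [ 0.4742 -0.1973  0.322 ]
jar side [ 0.42074246 -0.05992573  0.09      ] pot side [ 0.76101681 -0.0396151   0.116     ]
```

```bash
python3 -m jog '[[[0,-6,-5,0,0,0,0.15],[0,-12,-10,2,0,0,0.3],[0,-18,-15,5,0,0,0.45],[0,-24,-20,8,0,0,0.6],[0,-30,-25,11,0,0,0.75],[0,-36,-30,13,0,0,0.858],[0,-38.07,-31.44,14,0,0,0.858],[0,-38.07,-31.44,14,0,0,0.858]]]' 120
```

```text
time: 1.15
tool_pos: [0.4822, 0.2007, 0.2693]
tcp_rot: [1.835, 2.55, 0.001]
wrist_force: [0.2, -0.4, -0.1]
width: 0.999
```

The side picture gives the plate at z 0.253–0.328 (expected middle 0.288, so it reads about 2.5 mm high) and the eye's middle at z ≈ 0.280. Next I check the pole with the wrist camera before the grasp.

```bash
python3 - <<'E'
from h import *
s=bot.read_state(); print(s["tool_pos"],s["tcp_rot"])
c=cam("wrist"); im=bot.read_camera("wrist"); cv2.imwrite("pics/w1.png",im[:,:,::-1])
hsv=cv2.cvtColor(im,cv2.COLOR_RGB2HSV)
a=-1.2475;px=np.array([np.cos(a),np.sin(a),0]);py=np.array([-np.sin(a),np.cos(a),0])
o=np.array([.481,.212,.024])
for q in [(-.09,.009),(-.09,-.009),(.05,.009),(.05,-.009)]: print(q,proj(c,o+px*q[0]+py*q[1]).round(1))
E
```

```text
[0.48219319 0.20067823 0.26932494] [1.83508662e+00 2.54962987e+00 7.24322356e-04]
(-0.09, 0.009) [339.6  75.8]
(-0.09, -0.009) [305.3  75.8]
(0.05, 0.009) [336.1 314.5]
(0.05, -0.009) [307.8 314.6]
```

View pics/w1.png

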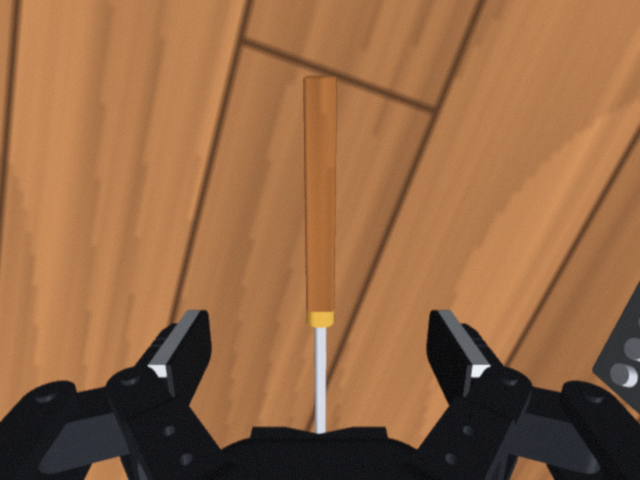

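The handle lies at columns 304–337 in the wrist picture, within 1–2 px of my prediction. I check whether the commanded pose has been reached.

```bash
python3 -m jog '[[[0,0,0,0,0,0,0],[0,0,0,0,0,0,0]]]'; python3 - <<'E'
from h import *
s=bot.read_state(); Rt=R.from_rotvec(s["tcp_rot"]).as_matrix(); p=s["tool_pos"]
print(Rt.round(3))
a=-1.2475;px=np.array([np.cos(a),np.sin(a),0]);py=np.array([-np.sin(a),np.cos(a),0])
y=py;z=np.array([0,0,-1.]);G=np.stack([np.cross(y,z),y,z],1)
tgt=np.array([.481,.212,.176])+px*.025
print((Rt.T@(tgt-p)*100).round(2),R.from_matrix(Rt.T@G).as_rotvec().round(3))
E
```

```text
time: 1.45
tool_pos: [0.4816, 0.2031, 0.2701]
tcp_rot: [-1.835, -2.55, -0.001]
wrist_force: [-0.8, 0.5, -0.2]
width: 1.004
[[-0.318  0.948  0.   ]
 [ 0.948  0.318  0.001]
 [ 0.     0.    -1.   ]]
[-1.64  0.23  9.41] [ 0. -0. -0.]
```

```bash
python3 -m jog '[[[0,-1,0.1,3,0,0,0],[0,-1.64,0.17,6,0,0,0],[0,-1.64,0.17,8,0,0,0],[0,-1.64,0.17,9,0,0,0],[0,-1.64,0.17,9.4,0,0,0],[0,-1.64,0.17,9.4,0,0,0],[1,-1.64,0.17,9.4,0,0,0],[1,-1.64,0.17,9.4,0,0,0],[1,-1.64,0.17,9.4,0,0,0],[1,-1.64,0.17,9.4,0,0,0],[1,-1.64,0.17,9.4,0,0,0]]]' 120
```

```text
time: 2.82
tool_pos: [0.4889, 0.1875, 0.1765]
tcp_rot: [1.835, 2.549, 0.001]
wrist_force: [-1.4, -0.4, 4.6]
width: 0.185
```

```bash
python3 -m jog '[[[1,0,0,-0.5,0,0,0],[1,0,0,-2,0,0,0],[1,0,0,-5,0,0,0],[1,0,0,-10,0,0,0],[1,0,0,-14,0,0,0],[1,0,0,-14,0,0,0]]]'; python3 - <<'E'
from h import *
for n in ["side","wrist"]:
    c=cam(n); im=bot.read_camera(n); cv2.imwrite(f"pics/{n}2.png",im[:,:,::-1])
s=bot.read_state(); Rt=R.from_rotvec(s["tcp_rot"]).as_matrix(); p=s["tool_pos"]
print(p,s["wrist_force"],s["torque"],s["width"])
b=.08
lx=np.array([np.sin(b),-np.cos(b),0]);ly=np.array([np.cos(b),np.sin(b),0])
G=np.stack([-lx,ly,[0,0,-1.]],1)
pin=np.array([-.145,.021,.1645])
face=np.array([.482,-.278,0])-lx*.08
S=cam("side");print("pin tip pred px",proj(S,p+Rt@(pin+[0,.025,0])), "corner",proj(S,p+Rt@(pin-[0,.021,0])))
for out in (.06,.012):
    tgt=face-lx*out+ly*0+np.array([0,0,.307])
    tcp=tgt-G@pin
    print(out,tcp.round(4),(Rt.T@(tcp-p)*100).round(2),R.from_matrix(Rt.T@G).as_rotvec().round(4))
E
```

```text
time: 3.58
tool_pos: [0.4902, 0.1881, 0.321]
tcp_rot: [1.832, 2.545, 0.012]
wrist_force: [0.4, 0.1, -2.0]
width: 0.182
[0.48827838 0.18739897 0.31632209] [-0.40826681 -0.30414934 -2.77102174] [0.0061495  0.01339806 0.01867419] 0.18385135889693005
pin tip pred px [312.45338822 300.96522426] corner [337.4412865  299.30750436]
0.06 [0.4383 0.0044 0.4715] [-15.77 -10.54 -15.53] [ 8.000e-04 -1.000e-04  2.431e-01]
0.012 [ 0.4421 -0.0434  0.4715] [-20.42 -11.69 -15.53] [ 8.000e-04 -1.000e-04  2.431e-01]
```

View pics/side2.png

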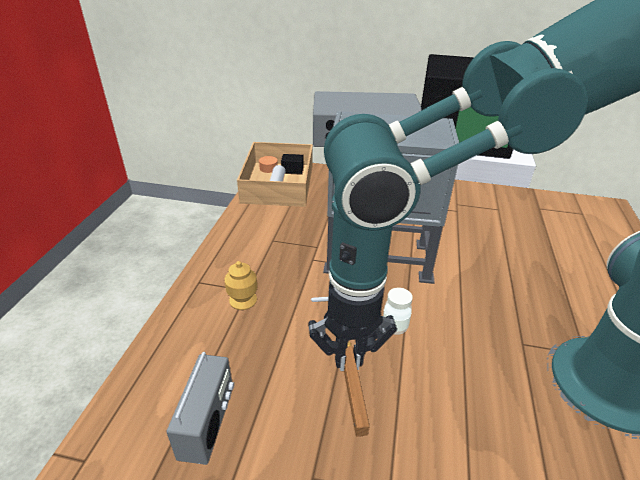

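View pics/wrist2.png

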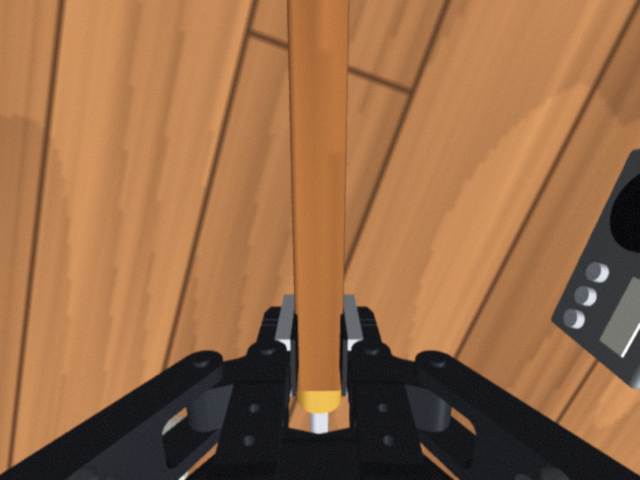

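The side picture shows the pin tip at (311,299), against a prediction of (312,301), so the pole sits in the fingers as planned. Next I move to 60 mm in front of the flap, above the eye.

```bash
python3 -m jog '[[[1,-2,-1,-4,0,0,0.04],[1,-5,-3,-8,0,0,0.1],[1,-8,-5,-12,0,0,0.16],[1,-12,-8,-15,0,0,0.22],[1,-14.5,-10,-15.5,0,0,0.243],[1,-15.77,-10.54,-15.53,0,0,0.243],[1,-15.77,-10.54,-15.53,0,0,0.243],[1,-15.77,-10.54,-15.53,0,0,0.243]]]'; cat > st.py <<'E'
from h import *
s=bot.read_state(); Rt=R.from_rotvec(s["tcp_rot"]).as_matrix(); p=s["tool_pos"]
b=.08
lx=np.array([np.sin(b),-np.cos(b),0]);ly=np.array([np.cos(b),np.sin(b),0])
face=np.array([.482,-.278,0])-lx*.08
pin=p+Rt@np.array([-.145,.021,.1645])
d=pin-face
print("t",round(s["time"],2),"pin out/y/z mm",(np.array([-d@lx,d@ly,d[2]])*1000).round(1),"F out/y/z",np.round([-s["wrist_force"]@lx,s["wrist_force"]@ly,s["wrist_force"][2]],1),"T",(np.array(s["torque"])).round(2),"w",round(s["width"],3),"vel",np.abs(s["joint_vel"]).max().round(3))
ez=Rt.T@np.stack([-lx,ly,[0,0,1.]],1)
print("tool rotvec err",R.from_matrix(Rt.T@np.stack([-lx,ly,[0,0,-1.]],1)).as_rotvec().round(4))
E
python3 st.py
```

```text
time: 4.68
tool_pos: [0.4388, 0.0051, 0.4697]
tcp_rot: [-2.128, -2.307, 0.002]
wrist_force: [0.1, -0.3, -2.3]
width: 0.185
t 4.67 pin out/y/z mm [6.08e+01 2.00e-01 3.05e+02] F out/y/z [-0.3  0.1 -2.3] T [ 0.01  0.01 -0.02] w 0.185 vel 0.01
tool rotvec err [-0.0025 -0.001   0.0007]
```

```bash
python3 -m jog '[[[1,-2,0,0,0,0,0],[1,-3.5,0,0,0,0,0],[1,-4.5,0,0,0,0,0],[1,-4.7,0,0,0,0,0],[1,-4.7,0,0,0,0,0]]]'; python3 st.py; python3 - <<'E'
from h import *
t=bot.read_camera("top");s=bot.read_camera("side")
cv2.imwrite("pics/t3.png",np.hstack([cv2.resize(t[270:350,330:430,::-1],None,fx=4,fy=4),cv2.resize(s[130:210,340:440,::-1],None,fx=4,fy=4)]))
cv2.imwrite("pics/s3.png",s[:,:,::-1])
E
```

```text
time: 5.3
tool_pos: [0.4424, -0.0423, 0.4711]
tcp_rot: [-2.131, -2.308, -0.0]
wrist_force: [1.1, -0.2, -1.6]
width: 0.179
t 5.3 pin out/y/z mm [1.310e+01 3.000e-01 3.066e+02] F out/y/z [-0.3  1.1 -1.6] T [-0.01  0.05 -0.01] w 0.179 vel 0.005
tool rotvec err [-0.0001 -0.0004 -0.0003]
```

View pics/t3.png

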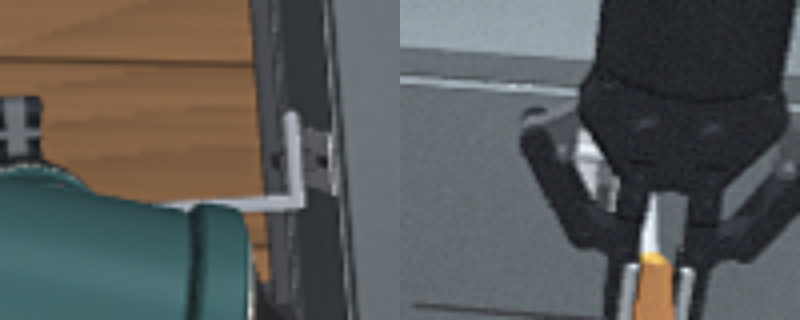

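The top picture shows the pin (column 294, rows 115–200 of the crop) lying over the eye (row 162), clear of the face. Now I feel downward for the top bar.

```bash
python3 -m jog '[[[1,0,0,0.2,0,0,0],[1,0,0,0.4,0,0,0],[1,0,0,0.6,0,0,0],[1,0,0,0.6,0,0,0]]]'; python3 st.py;  python3 -m jog '[[[1,0,0,0.1,0,0,0],[1,0,0,0.2,0,0,0],[1,0,0,0.2,0,0,0]]]'; python3 st.py
```

```text
time: 5.9
tool_pos: [0.4423, -0.0423, 0.4648]
tcp_rot: [-2.13, -2.308, 0.001]
wrist_force: [0.3, -0.1, -1.8]
width: 0.185
t 5.9 pin out/y/z mm [1.310e+01 2.000e-01 3.003e+02] F out/y/z [-0.1  0.3 -1.8] T [ 0.02 -0.02 -0.01] w 0.185 vel 0.004
tool rotvec err [-0.0006 -0.0001  0.0001]
time: 6.28
tool_pos: [0.4424, -0.0424, 0.4631]
tcp_rot: [-2.131, -2.308, 0.0]
wrist_force: [0.4, -0.5, -2.2]
width: 0.181
t 6.28 pin out/y/z mm [ 13.    0.3 298.6] F out/y/z [-0.5  0.3 -2.2] T [ 0.   -0.01  0.01] w 0.181 vel 0.002
tool rotvec err [-0.0002 -0.     -0.    ]
```

```bash
for i in 1 2; do python3 -m jog '[[[1,0,0,0.1,0,0,0],[1,0,0,0.1,0,0,0]]]' >/dev/null; python3 st.py|head -1; done
```

```text
t 6.53 pin out/y/z mm [ 13.    0.3 297.6] F out/y/z [ 0.4  0.4 -1.8] T [-0.05  0.05  0.01] w 0.18 vel 0.001
t 6.78 pin out/y/z mm [ 13.    0.4 296.7] F out/y/z [ 0.7 -0.3 -1.6] T [-0.04 -0.01  0.04] w 0.182 vel 0.002
```

```bash
python3 -m jog '[[[1,0,0,0.1,0,0,0],[1,0,0,0.1,0,0,0]]]' >/dev/null; python3 st.py|head -1
```

```text
t 7.03 pin out/y/z mm [ 13.    0.5 296. ] F out/y/z [ 0.1 -0.9  0.8] T [-0.19  0.07 -0.02] w 0.177 vel 0.001
```

```bash
python3 -m jog '[[[1,0,0,0.1,0,0,0],[1,0,0,0.1,0,0,0]]]' >/dev/null; python3 st.py|head -1
```

```text
t 7.28 pin out/y/z mm [ 13.    0.6 295.2] F out/y/z [ 0.9 -0.7  2. ] T [-0.34  0.04 -0.06] w 0.176 vel 0.001
```

Contact with the top bar comes at a pin height of about 296.3 mm, so the eye's middle is at about 279.3 mm, matching the camera. Next I feel for the face depth, slightly raised.

```bash
python3 -m jog '[[[1,0,0,-0.2,0,0,0],[1,0,0,-0.4,0,0,0],[1,-0.2,0,-0.4,0,0,0],[1,-0.4,0,-0.4,0,0,0],[1,-0.4,0,-0.4,0,0,0]]]' >/dev/null; python3 st.py|head -1
```

```text
t 7.9 pin out/y/z mm [8.900e+00 2.000e-01 2.984e+02] F out/y/z [ 0.9  0.4 -1.5] T [-0.03  0.05 -0.02] w 0.183 vel 0.003
```

```bash
python3 -m jog '[[[1,-0.1,0,0,0,0,0],[1,-0.1,0,0,0,0,0]]]' >/dev/null; python3 st.py|head -1
```

```text
t 8.15 pin out/y/z mm [  8.    0.3 298.6] F out/y/z [-0.2 -0.8 -2.4] T [-0.06 -0.03 -0.04] w 0.187 vel 0.003
```

```bash
python3 -m jog '[[[1,-0.1,0,0,0,0,0],[1,-0.1,0,0,0,0,0]]]' >/dev/null; python3 st.py|head -1
```

```text
t 8.4 pin out/y/z mm [  6.9   0.3 298.7] F out/y/z [-0.1 -0.8 -2.5] T [-0.02  0.01 -0.  ] w 0.177 vel 0.002
```

```bash
python3 -m jog '[[[1,-0.1,0,0,0,0,0],[1,-0.1,0,0,0,0,0]]]' >/dev/null; python3 st.py|head -1
```

```text
t 8.65 pin out/y/z mm [  6.    0.3 298.7] F out/y/z [-0.4  0.2 -1.6] T [-0.07  0.02  0.06] w 0.18 vel 0.002
```

```bash
python3 -m jog '[[[1,-0.1,0,0,0,0,0],[1,-0.1,0,0,0,0,0]]]' >/dev/null; python3 st.py|head -1
```

```text
t 8.9 pin out/y/z mm [  5.    0.3 298.7] F out/y/z [ 0.  -0.4 -2.2] T [-0.01 -0.03  0.01] w 0.18 vel 0.002
```

```bash
python3 -m jog '[[[1,-0.1,0,0,0,0,0],[1,-0.1,0,0,0,0,0]]]' >/dev/null; python3 st.py|head -1
```

```text
t 9.15 pin out/y/z mm [  4.    0.3 298.7] F out/y/z [ 0.1  0.5 -2.2] T [-0.01 -0.02  0.03] w 0.179 vel 0.002
```

```bash
python3 -m jog '[[[1,-0.1,0,0,0,0,0],[1,-0.1,0,0,0,0,0]]]' >/dev/null; python3 st.py|head -1
```

```text
t 9.4 pin out/y/z mm [  3.    0.3 298.7] F out/y/z [-0.3  0.8 -1.1] T [-0.07  0.   -0.01] w 0.18 vel 0.001
```

```bash
python3 -m jog '[[[1,-0.1,0,0,0,0,0],[1,-0.1,0,0,0,0,0]]]' >/dev/null; python3 st.py|head -1
```

```text
t 9.65 pin out/y/z mm [  2.    0.3 298.7] F out/y/z [-0.5  0.1 -2.3] T [-0.08  0.05  0.01] w 0.176 vel 0.003
```

```bash
python3 -m jog '[[[1,-0.1,0,0,0,0,0],[1,-0.1,0,0,0,0,0]]]' >/dev/null; python3 st.py|head -1
```

```text
t 9.9 pin out/y/z mm [  1.    0.3 298.7] F out/y/z [-0.2 -0.1 -1.4] T [-0.02 -0.    0.04] w 0.177 vel 0.002
```

```bash
python3 -m jog '[[[1,-0.1,0,0,0,0,0],[1,-0.1,0,0,0,0,0]]]' >/dev/null; python3 st.py|head -1
```

```text
t 10.15 pin out/y/z mm [  0.4   0.3 298.5] F out/y/z [ 2.1 -0.5 -2. ] T [0.31 0.05 0.06] w 0.183 vel 0.002
```

```bash
python3 -m jog '[[[1,-0.1,0,0,0,0,0],[1,-0.1,0,0,0,0,0]]]' >/dev/null; python3 st.py|head -1
```

```text
t 10.4 pin out/y/z mm [-1.000e-01  3.000e-01  2.983e+02] F out/y/z [ 5.4 -0.3 -1.4] T [0.7  0.13 0.09] w 0.184 vel 0.002
```

Face contact comes at an "out" reading of about 0.7 mm, so the middle of the hole reads about 4. Next: back off, slide clear sideways, drop to hole height, then insert.

```bash
python3 -m jog '[[[1,0.3,0,0,0,0,0],[1,0.5,-1,0,0,0,0],[1,0.5,-2.5,0,0,0,0],[1,0.5,-3.6,0,0,0,0],[1,0.5,-3.6,0,0,0,0],[1,0.5,-3.6,1,0,0,0],[1,0.5,-3.6,1.9,0,0,0],[1,0.5,-3.6,1.94,0,0,0],[1,0.5,-3.6,1.94,0,0,0]]]' ; python3 st.py
```

```text
time: 11.52
tool_pos: [0.4074, -0.0542, 0.4435]
tcp_rot: [-2.13, -2.308, 0.001]
wrist_force: [-0.8, 0.6, -1.7]
width: 0.181
t 11.53 pin out/y/z mm [  4.1 -35.6 278.9] F out/y/z [ 0.6 -0.7 -1.7] T [ 0.01 -0.01  0.01] w 0.181 vel 0.01
tool rotvec err [-0.0007 -0.0002  0.0001]
```

```bash
python3 -m jog '[[[1,0,0.4,-0.03,0,0,0],[1,0,0.7,-0.03,0,0,0],[1,0,1.0,-0.03,0,0,0],[1,0,1.0,-0.03,0,0,0]]]' >/dev/null; python3 st.py
```

```text
t 12.03 pin out/y/z mm [  4.  -25.4 279.6] F out/y/z [ 0.6 -0.8 -3. ] T [-0.07 -0.    0.06] w 0.184 vel 0.006
tool rotvec err [0.     0.     0.0001]
```

```bash
python3 -m jog '[[[1,0,0.4,0,0,0,0],[1,0,0.8,0,0,0,0],[1,0,1.2,0,0,0,0],[1,0,1.2,0,0,0,0]]]' >/dev/null; python3 st.py
```

```text
t 12.53 pin out/y/z mm [  4.  -13.4 279.5] F out/y/z [ 0.3 -1.1 -0.4] T [-0.    0.01  0.01] w 0.179 vel 0.007
tool rotvec err [-0.0001 -0.      0.0001]
```

```bash
python3 -m jog '[[[1,0,0.4,0,0,0,0],[1,0,0.8,0,0,0,0],[1,0,1.2,0,0,0,0],[1,0,1.3,0,0,0,0],[1,0,1.3,0,0,0,0]]]' >/dev/null; python3 st.py;python3 - <<'E'
from h import *
t=bot.read_camera("top")
cv2.imwrite("pics/t4.png",cv2.resize(t[270:350,330:430,::-1],None,fx=7,fy=7))
E
```

```text
t 13.15 pin out/y/z mm [  4.   -0.6 279.5] F out/y/z [-1.7 -0.5 -1.7] T [-0.02 -0.06 -0.04] w 0.184 vel 0.004
tool rotvec err [-0.0002 -0.      0.0001]
```

View pics/t4.png

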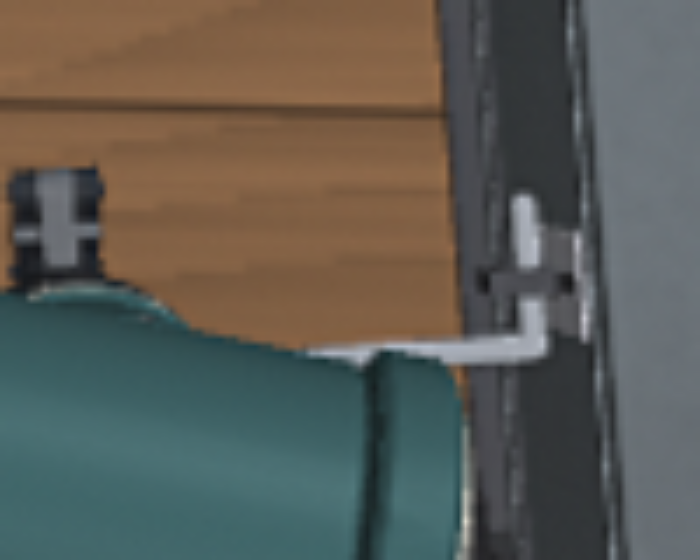

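The pin passes under the eye's top bar and shows on both sides, at (525,230) and (535,330), so it is hooked. I compute the arc.

```bash
python3 - <<'E'
import numpy as np
r=.1013;h=np.array([-.0053,.178])
P=lambda th:h+r*np.array([np.sin(th),np.cos(th)])+.012*np.array([np.cos(th),-np.sin(th)])
c=np.array([.0040,.2795])
for th in np.arange(0.02,1.56,.03):
    d=(P(th)-c)*100; print(f"{th:.2f} x {d[0]:.2f} z {-d[1]:.2f}")
E
```

```text
0.02 x 0.47 z 0.05
0.05 x 0.77 z 0.09
0.08 x 1.08 z 0.15
0.11 x 1.37 z 0.21
0.14 x 1.67 z 0.29
0.17 x 1.97 z 0.37
0.20 x 2.26 z 0.46
0.23 x 2.55 z 0.56
0.26 x 2.83 z 0.67
0.29 x 3.12 z 0.79
0.32 x 3.40 z 0.91
0.35 x 3.67 z 1.05
0.38 x 3.94 z 1.19
0.41 x 4.21 z 1.34
0.44 x 4.47 z 1.50
0.47 x 4.73 z 1.66
0.50 x 4.98 z 1.84
0.53 x 5.23 z 2.02
0.56 x 5.47 z 2.20
0.59 x 5.70 z 2.40
0.62 x 5.93 z 2.60
0.65 x 6.16 z 2.81
0.68 x 6.37 z 3.03
0.71 x 6.58 z 3.25
0.74 x 6.79 z 3.48
0.77 x 6.98 z 3.71
0.80 x 7.17 z 3.95
0.83 x 7.36 z 4.20
0.86 x 7.53 z 4.45
0.89 x 7.70 z 4.71
0.92 x 7.86 z 4.97
0.95 x 8.01 z 5.23
0.98 x 8.15 z 5.50
1.01 x 8.29 z 5.78
1.04 x 8.41 z 6.06
1.07 x 8.53 z 6.34
1.10 x 8.64 z 6.62
1.13 x 8.74 z 6.91
1.16 x 8.84 z 7.20
1.19 x 8.92 z 7.50
1.22 x 9.00 z 7.80
1.25 x 9.06 z 8.09
1.28 x 9.12 z 8.40
1.31 x 9.17 z 8.70
1.34 x 9.21 z 9.00
1.37 x 9.24 z 9.31
1.40 x 9.26 z 9.61
1.43 x 9.27 z 9.92
1.46 x 9.27 z 10.22
1.49 x 9.26 z 10.53
1.52 x 9.25 z 10.83
1.55 x 9.22 z 11.14
```

```bash
python3 -m jog '[[[1,0.25,0.02,0.02,0,0,0],[1,0.5,0.02,0.05,0,0,0],[1,0.77,0.02,0.09,0,0,0],[1,1.08,0.02,0.15,0,0,0],[1,1.37,0.02,0.21,0,0,0],[1,1.67,0.02,0.29,0,0,0],[1,1.97,0.02,0.37,0,0,0],[1,2.26,0.02,0.46,0,0,0],[1,2.26,0.02,0.46,0,0,0]]]' >/dev/null; python3 st.py
```

```text
t 14.32 pin out/y/z mm [ 25.4  -0.5 275.3] F out/y/z [-5.6 -0.7 -2.5] T [-0.8  -0.1  -0.12] w 0.18 vel 0.002
tool rotvec err [ 0.      0.0032 -0.0001]
```

```bash
python3 -m jog '[[[1,0.29,0,0.1,0,0,0],[1,0.57,0,0.21,0,0,0],[1,0.86,0,0.33,0,0,0],[1,1.14,0,0.45,0,0,0],[1,1.41,0,0.59,0,0,0],[1,1.68,0,0.73,0,0,0],[1,1.95,0,0.88,0,0,0],[1,2.21,0,1.04,0,0,0],[1,2.47,0,1.2,0,0,0],[1,2.72,0,1.38,0,0,0],[1,2.97,0,1.56,0,0,0],[1,2.97,0,1.56,0,0,0]]]' >/dev/null; python3 st.py;python3 - <<'E'
from h import *
t=bot.read_camera("top");s=bot.read_camera("side")
cv2.imwrite("pics/t5.png",cv2.resize(t[250:370,330:490,::-1],None,fx=4,fy=4))
E
```

```text
t 15.82 pin out/y/z mm [ 55.1  -0.7 259.6] F out/y/z [-4.8 -0.1 -2.3] T [-0.73 -0.01 -0.09] w 0.18 vel 0.008
tool rotvec err [-0.0004  0.0031 -0.    ]
```

View pics/t5.png

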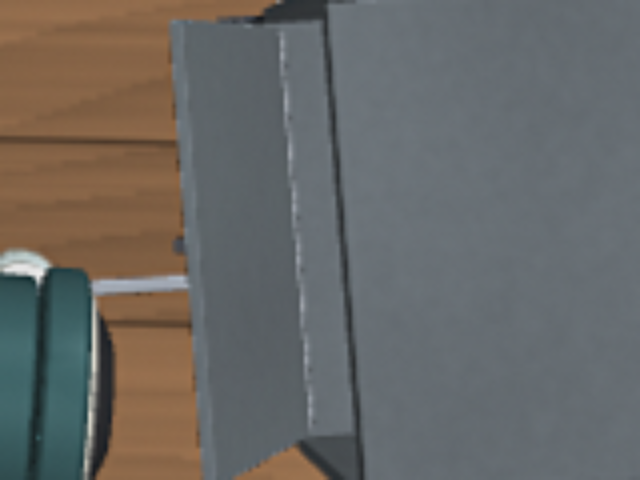

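```bash
python3 -m jog '[[[1,0.24,0,0.18,0,0,0],[1,0.47,0,0.38,0,0,0],[1,0.7,0,0.58,0,0,0],[1,0.93,0,0.79,0,0,0],[1,1.14,0,1.01,0,0,0],[1,1.35,0,1.23,0,0,0],[1,1.56,0,1.46,0,0,0],[1,1.75,0,1.69,0,0,0],[1,1.94,0,1.93,0,0,0],[1,2.13,0,2.18,0,0,0],[1,2.3,0,2.43,0,0,0],[1,2.3,0,2.43,0,0,0]]]' >/dev/null; python3 st.py
```

```text
t 17.43 pin out/y/z mm [ 78.3  -0.5 235.6] F out/y/z [-4.4  0.3 -0.1] T [-0.89  0.   -0.17] w 0.177 vel 0.007
tool rotvec err [0.0002 0.0026 0.0001]
```

```bash
python3 -m jog '[[[1,0.17,0,0.26,0,0,0],[1,0.33,0,0.52,0,0,0],[1,0.48,0,0.78,0,0,0],[1,0.62,0,1.05,0,0,0],[1,0.76,0,1.33,0,0,0],[1,0.88,0,1.61,0,0,0],[1,1.0,0,1.89,0,0,0],[1,1.11,0,2.17,0,0,0],[1,1.21,0,2.46,0,0,0],[1,1.31,0,2.75,0,0,0],[1,1.39,0,3.05,0,0,0],[1,1.39,0,3.05,0,0,0]]]' >/dev/null; python3 st.py
```

```text
t 18.93 pin out/y/z mm [ 93.6  -0.6 204.1] F out/y/z [-4.  -0.8  0.5] T [-0.7  -0.11  0.01] w 0.183 vel 0.005
tool rotvec err [-0.0004 -0.0006  0.0002]
```

```bash
python3 -m jog '[[[1,0.03,0,0.3,0,0,0],[1,0.04,0,0.59,0,0,0],[1,0.06,0,0.9,0,0,0],[1,0.08,0,1.2,0,0,0],[1,0.1,0,1.5,0,0,0],[1,0.1,0,1.5,0,0,0]]]' >/dev/null; python3 st.py
```

```text
t 19.68 pin out/y/z mm [ 94.6  -0.6 189.1] F out/y/z [ 1.5  0.  -0.4] T [ 0.03 -0.05  0.03] w 0.182 vel 0.004
tool rotvec err [-0.0005 -0.0007  0.0001]
```

```bash
python3 - <<'E'
from h import *
t=bot.read_camera("top");s=bot.read_camera("side")
cv2.imwrite("pics/t6.png",cv2.resize(t[250:370,330:490,::-1],None,fx=4,fy=4))
cv2.imwrite("pics/s6.png",cv2.resize(s[90:330,270:510,::-1],None,fx=2.5,fy=2.5))
E
```

```text
(no output)
```

View pics/t6.png

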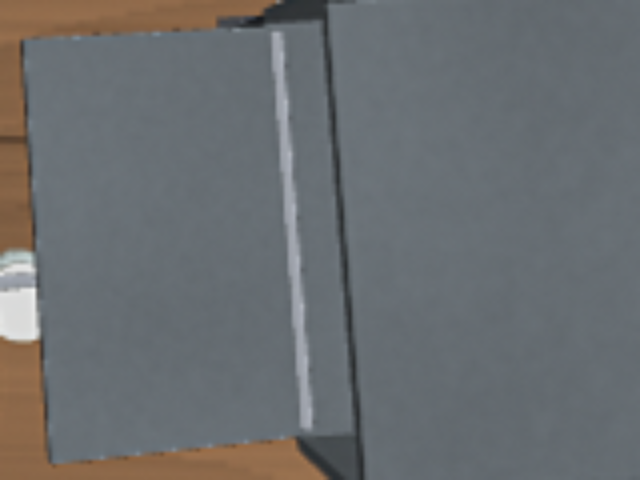

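View pics/s6.png

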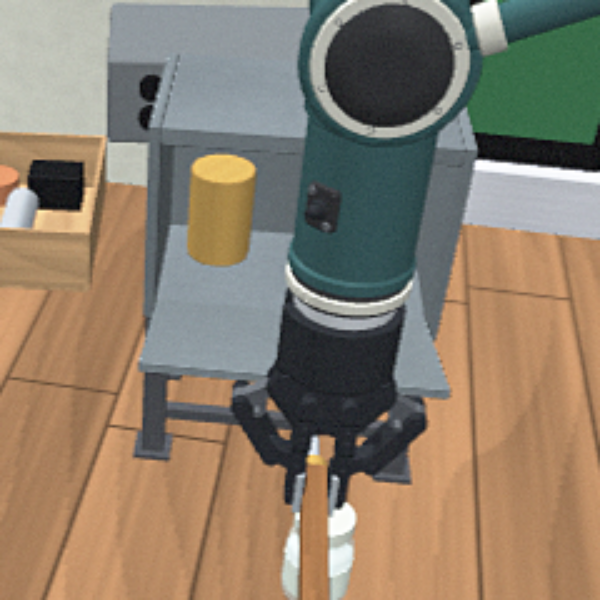

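```bash
cat > ang.py <<'E'
from h import *
import sys
def rep(tf,tn,sf,sn):
    T=cam("top");S=cam("side")
    b=.08;lx=np.array([np.sin(b),-np.cos(b),0]);face=np.array([.482,-.278,0])-lx*.08
    for a,c in ((tf,sf),(tn,sn)):
        p,e=tri(T,a,S,c);o=-(p-face)@lx
        print(p.round(4),"gap",e.round(4),"out",o.round(4),"angle",np.arctan2(o,p[2]-.178).round(3), "r",np.hypot(o,p[2]-.178).round(4))
E
python3 -c "
from ang import *
f=lambda x,y,s,ox,oy:((x+.5)/s-.5+ox,(y+.5)/s-.5+oy)
rep(f(22,40,4,330,250),f(50,463,4,330,250),f(140,368,2.5,270,90),f(449,394,2.5,270,90))"
```

```text
[ 0.5787 -0.0449  0.2181] gap 0.0021 out 0.1446 angle 1.3 r 0.1501
[ 0.3455 -0.065   0.2197] gap 0.0011 out 0.1432 angle 1.287 r 0.1492
```

```bash
python3 -m jog '[[[1,0.02,0,0.2,0,0,0],[1,0.03,0,0.4,0,0,0],[1,0.03,0,0.4,0,0,0]]]' >/dev/null; python3 st.py|head -1
```

```text
t 20.15 pin out/y/z mm [ 94.8  -0.6 185.3] F out/y/z [4.2 0.1 1.7] T [0.26 0.02 0.08] w 0.179 vel 0.003
```

```bash
python3 -m jog '[[[1,0,0,0.15,0,0,0],[1,0,0,0.3,0,0,0],[1,0,0,0.3,0,0,0]]]' >/dev/null; python3 st.py|head -1
```

```text
t 20.52 pin out/y/z mm [ 95.   -0.6 182.3] F out/y/z [ 5.3 -0.7  0.9] T [0.42 0.05 0.04] w 0.184 vel 0.002
```

```bash
python3 -m jog '[[[1,0.1,0,0,0,0,0],[1,0.2,0,0,0,0,0],[1,0.2,0,0,0,0,0]]]' >/dev/null; python3 st.py|head -1
```

```text
t 20.9 pin out/y/z mm [ 95.8  -0.5 182.6] F out/y/z [-0.8  0.4 -0.4] T [-0.56 -0.06 -0.01] w 0.185 vel 0.005
```

```bash
python3 -m jog '[[[1,0,0,0.1,0,0,0],[1,0,0,0.2,0,0,0],[1,0,0,0.2,0,0,0]]]' >/dev/null; python3 st.py|head -1
```

```text
t 21.27 pin out/y/z mm [ 96.   -0.2 181.1] F out/y/z [-2.9 -0.6  2.3] T [-1.2  -0.03 -0.15] w 0.183 vel 0.001
```

```bash
python3 - <<'E'
from h import *
t=bot.read_camera("top");s=bot.read_camera("side")
cv2.imwrite("pics/t7.png",cv2.resize(t[250:370,325:485,::-1],None,fx=4,fy=4))
cv2.imwrite("pics/s7.png",cv2.resize(s[190:280,300:480,::-1],None,fx=4.4,fy=4.4))
E
```

```text
(no output)
```

View pics/t7.png

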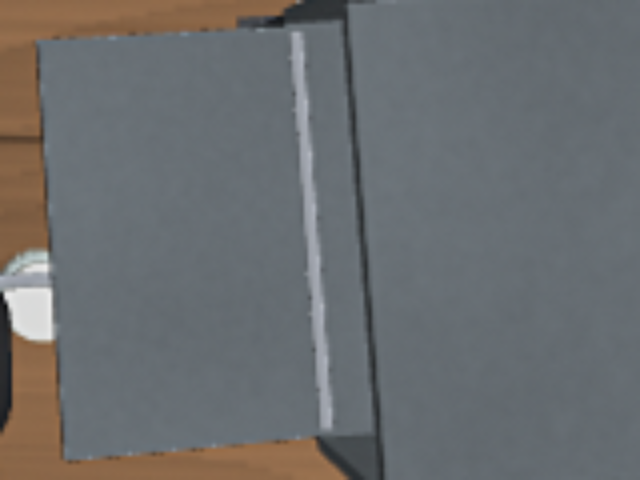

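View pics/s7.png

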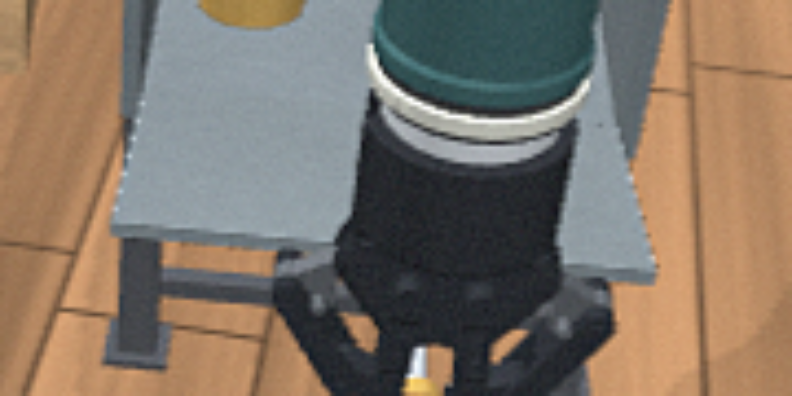

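```bash
python3 -c "
from ang import *
f=lambda x,y,s,ox,oy:((x+.5)/s-.5+ox,(y+.5)/s-.5+oy)
t=(f(38,41,4,325,250),f(65,460,4,325,250))
print('upper');rep(*t,f(112,225,4.4,300,190),f(656,269,4.4,300,190))
print('lower');rep(*t,f(115,236,4.4,300,190),f(656,282,4.4,300,190))
import numpy as np
for th in (1.3,1.36,1.4):
  print(th,'upper edge out,z',.152*np.sin(th)-.008*np.cos(th),.178+.152*np.cos(th)+.008*np.sin(th),'lower',.152*np.sin(th),.178+.152*np.cos(th))
"
```

```text
upper
[ 0.5789 -0.0428  0.2103] gap 0.0013 out 0.1467 angle 1.354 r 0.1502
[ 0.3457 -0.0625  0.2134] gap 0.0016 out 0.1457 angle 1.333 r 0.1499
lower
[ 0.5783 -0.0431  0.2042] gap 0.003 out 0.1464 angle 1.394 r 0.1488
[ 0.3444 -0.0628  0.2062] gap 0.0017 out 0.1455 angle 1.379 r 0.1482
1.3 upper edge out,z 0.14432085355441662 0.2263682874342748 lower 0.14646084418341332 0.21865982195093728
1.36 upper edge out,z 0.14696151024303672 0.21762719403497824 lower 0.14863541957016807 0.20980427721549572
1.4 upper edge out,z 0.14842862181504402 0.21171860356074432 lower 0.14978835895824594 0.20383500572083663
```

The flap's edge now reads z ≈ 0.212 (upper) and 0.205 (lower), matching 1.40 rad. I press a little further to confirm the stop by force.

```bash
python3 -m jog '[[[1,0,0,0.1,0,0,0],[1,0,0,0.15,0,0,0],[1,0,0,0.15,0,0,0]]]' >/dev/null; python3 st.py
```

```text
t 21.75 pin out/y/z mm [ 96.1  -0.  179.8] F out/y/z [-5.3 -1.8  5. ] T [-1.85 -0.17 -0.23] w 0.183 vel 0.002
tool rotvec err [0.001  0.0011 0.0002]
```

```bash
python3 -m jog '[[[1,-0.05,0,0.1,0,0,0],[1,-0.05,0,0.1,0,0,0]]]' >/dev/null; python3 st.py; python3 - <<'E'
from h import *
t=bot.read_camera("top");s=bot.read_camera("side")
cv2.imwrite("pics/t8.png",cv2.resize(t[250:370,325:485,::-1],None,fx=4,fy=4))
cv2.imwrite("pics/s8.png",cv2.resize(s[190:280,300:480,::-1],None,fx=4.4,fy=4.4))
E
```

```text
t 22.0 pin out/y/z mm [9.60e+01 1.00e-01 1.79e+02] F out/y/z [-2.9 -1.4  8. ] T [-1.75 -0.03 -0.24] w 0.182 vel 0.003
tool rotvec err [ 0.0014  0.0002 -0.    ]
```

View pics/s8.png

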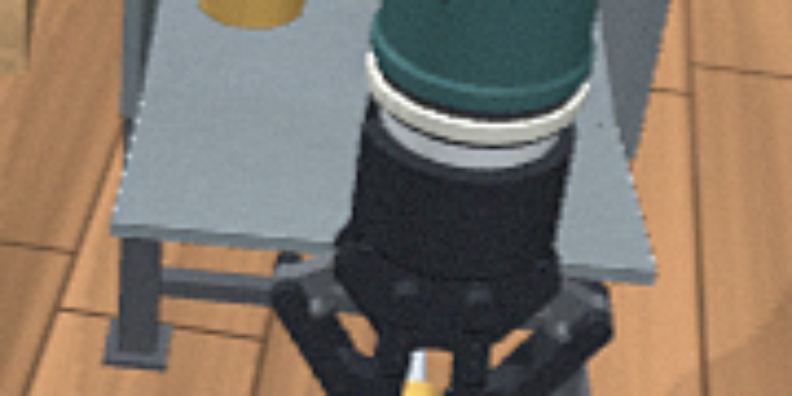

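The flap edge sits at the same pixels as before ((112,225), (656,269)) while the force rose to about 10 N, so the flap is on its stop. Next I relax and centre the pin.

```bash
python3 -m jog '[[[1,0,0,-0.2,0,0,0],[1,0,0,-0.4,0,0,0],[1,0,0,-0.6,0,0,0],[1,0,0,-0.6,0,0,0]]]' >/dev/null; python3 st.py
```

```text
t 22.6 pin out/y/z mm [ 96.9  -1.2 183. ] F out/y/z [ 1.4 -0.2 -1.3] T [-0.09 -0.03  0.07] w 0.178 vel 0.007
tool rotvec err [-0.0017 -0.002  -0.0003]
```

```bash
python3 -m jog '[[[1,0,0,-0.1,0,0,0],[1,0,0,-0.1,0,0,0]]]' >/dev/null; python3 st.py|head -1
```

```text
t 22.85 pin out/y/z mm [ 96.3  -0.8 184.6] F out/y/z [ 1.  -0.  -2.1] T [0.   0.04 0.03] w 0.182 vel 0.004
```

```bash
python3 -m jog '[[[1,0,0,-0.1,0,0,0],[1,0,0,-0.1,0,0,0]]]' >/dev/null; python3 st.py|head -1
```

```text
t 23.1 pin out/y/z mm [ 96.1  -0.4 186.1] F out/y/z [ 0.7  0.4 -1.4] T [-0.07 -0.05  0.03] w 0.179 vel 0.001
```

```bash
python3 -m jog '[[[1,0,-0.4,0,0,0,0],[1,0,-0.8,0,0,0,0],[1,0,-1.2,0,0,0,0],[1,0,-1.2,0,0,0,0]]]' >/dev/null; python3 st.py|head -1
```

```text
t 23.6 pin out/y/z mm [ 96.  -12.8 186.1] F out/y/z [ 0.1 -0.2 -2.7] T [-0.03  0.01 -0.01] w 0.18 vel 0.009
```

```bash
python3 -m jog '[[[1,0,-0.4,0,0,0,0],[1,0,-0.9,0,0,0,0],[1,0,-1.4,0,0,0,0],[1,0,-1.9,0,0,0,0],[1,0,-2.4,0,0,0,0],[1,0,-2.5,0,0,0,0],[1,0,-2.5,0,0,0,0]]]' >/dev/null; python3 st.py|head -1
```

```text
t 24.48 pin out/y/z mm [ 96.  -37.4 186.2] F out/y/z [-0.6  0.1 -1.5] T [-0.04  0.04  0.05] w 0.183 vel 0.005
```

```bash
python3 -m jog '[[[1,1,0,0.3,0,0,0],[1,3,0,0.3,0,0,0],[1,6,0,0.3,0,0,0],[1,10,0,0.3,0,0,0],[1,15,0,0,0,0,0],[1,20,1,0,0,0,0],[1,22,2,0,0,0,0],[1,24,3,0,0,0,0],[1,24,3,0,0,0,0]]]' >/dev/null; python3 st.py; python3 - <<'E'
from h import *
t=bot.read_camera("top");s=bot.read_camera("side");w=bot.read_camera("wrist")
cv2.imwrite("pics/t9.png",t[:,:,::-1]);cv2.imwrite("pics/s9.png",s[:,:,::-1]);cv2.imwrite("pics/w9.png",w[:,:,::-1])
print(bot.read_state()["tool_pos"])
E
```

```text
t 25.6 pin out/y/z mm [336.8  -6.6 185.9] F out/y/z [ 0.2 -0.1 -1.5] T [-0.09  0.03 -0.02] w 0.186 vel 0.033
tool rotvec err [-0.0002  0.0002  0.0007]
[0.40876786 0.27813748 0.35013794]
```

View pics/t9.png

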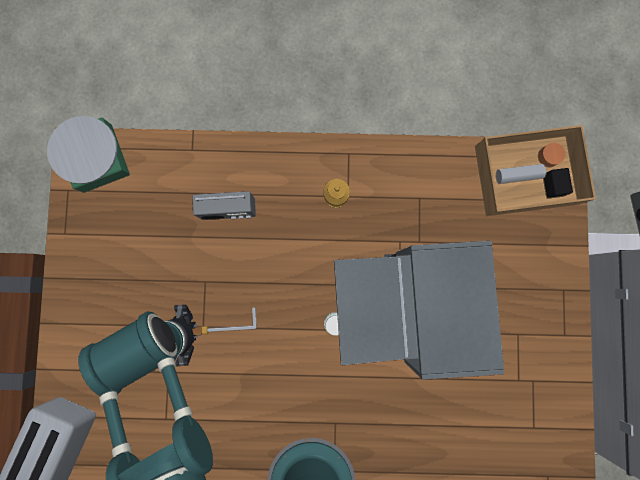

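View pics/s9.png

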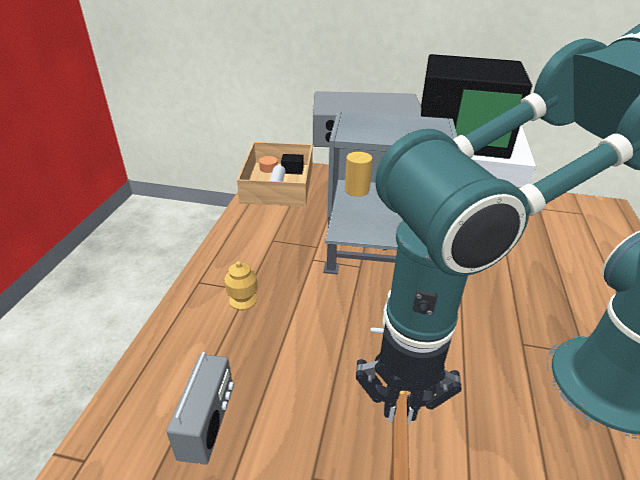

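View pics/w9.png

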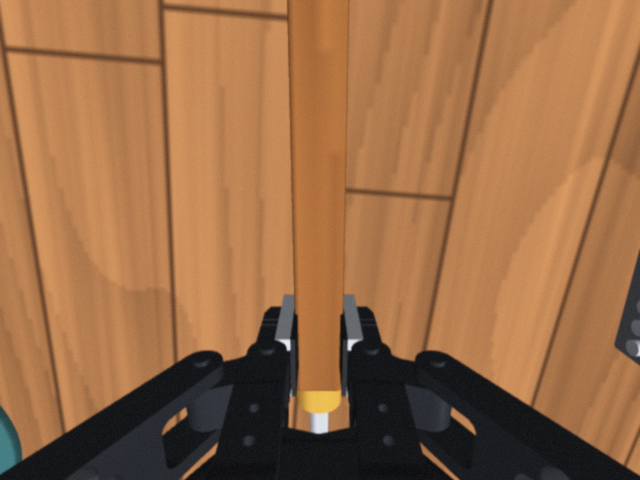

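The flap is down and the bystanders are at their starting pixels (jar (335,324), pot (336,192), radio (224,205)). The pole looks the same in the fingers as just after the grasp. Next I lay it down.

```bash
python3 -m jog '[[[1,-2,1,2,0,0,0],[1,-4,3,5,0,0,0],[1,-6,5,8,0,0,0],[1,-6.5,5.5,11,0,0,0],[1,-6.5,5.5,14,0,0,0],[1,-6.5,5.5,16,0,0,0],[1,-6.5,5.5,16.6,0,0,0],[1,-6.5,5.5,16.6,0,0,0],[1,-6.5,5.5,16.6,0,0,0]]]'; python3 st.py
```

```text
time: 26.88
tool_pos: [0.4695, 0.2186, 0.1858]
tcp_rot: [2.13, 2.307, 0.003]
wrist_force: [0.1, 0.3, -1.3]
width: 0.18
t 26.88 pin out/y/z mm [271.1  48.5  21.3] F out/y/z [ 0.3  0.2 -1.3] T [-0.06  0.01  0.02] w 0.18 vel 0.005
tool rotvec err [ 0.0022 -0.0006 -0.0003]
```

```bash
python3 -m jog '[[[1,0,0,0.3,0,0,0],[1,0,0,0.5,0,0,0],[1,0,0,0.6,0,0,0],[1,0,0,0.6,0,0,0]]]' >/dev/null; python3 st.py|head -1
```

```text
t 27.38 pin out/y/z mm [271.   47.4  13.9] F out/y/z [-0.1  0.2 -2.1] T [ 0.02 -0.04  0.01] w 0.179 vel 0.003
```

```bash
python3 -m jog '[[[1,0,0,0.1,0,0,0],[1,0,0,0.15,0,0,0],[1,0,0,0.15,0,0,0]]]' >/dev/null; python3 st.py|head -1
```

```text
t 27.75 pin out/y/z mm [271.   47.5  12.5] F out/y/z [-0.5  0.5 -1.6] T [-0.04 -0.03 -0.  ] w 0.181 vel 0.002
```

```bash
python3 -m jog '[[[1,0,0,0.05,0,0,0],[1,0,0,0.08,0,0,0],[1,0,0,0.08,0,0,0]]]' >/dev/null; python3 st.py|head -1
```

```text
t 28.12 pin out/y/z mm [271.   47.6  12. ] F out/y/z [-1.3 -2.   0.9] T [-0.14  0.2  -0.03] w 0.183 vel 0.001
```

The pole touches the bench (about 3 N). Release and retreat upward.

```bash
python3 -m jog '[[[0.7,0,0,0,0,0,0],[0.5,0,0,0,0,0,0],[0.2,0,0,0,0,0,0],[0,0,0,0,0,0,0],[0,0,0,0,0,0,0],[0,0,0,-1,0,0,0],[0,0,0,-4,0,0,0],[0,0,0,-9,0,0,0],[0,1,0,-14,0,0,0],[0,3,-2,-18,0,0,0],[0,6,-5,-20,0,0,0],[0,10,-8,-20,0,0,0]]]'
```

```text
time: 29.62
tool_pos: [0.381, 0.3126, 0.38]
tcp_rot: [2.132, 2.306, 0.01]
wrist_force: [1.5, 0.1, -1.1]
width: 1.001
```

```bash
python3 -m jog '[[[0,6,-3,0,0,0,0],[0,10,-6,0,0,0,0],[0,14,-8,0,0,0,0],[0,14,-8,0,0,0,0],[0,14,-8,0,0,0,0]]]'; python3 - <<'E'
from h import *
t=bot.read_camera("top");s=bot.read_camera("side")
cv2.imwrite("pics/t10.png",t[:,:,::-1]);cv2.imwrite("pics/s10.png",s[:,:,::-1])
E
```

```text
time: 30.25
tool_pos: [0.2901, 0.4448, 0.3766]
tcp_rot: [2.13, 2.309, 0.0]
wrist_force: [0.6, 0.0, -0.2]
width: 0.993
```

View pics/t10.png

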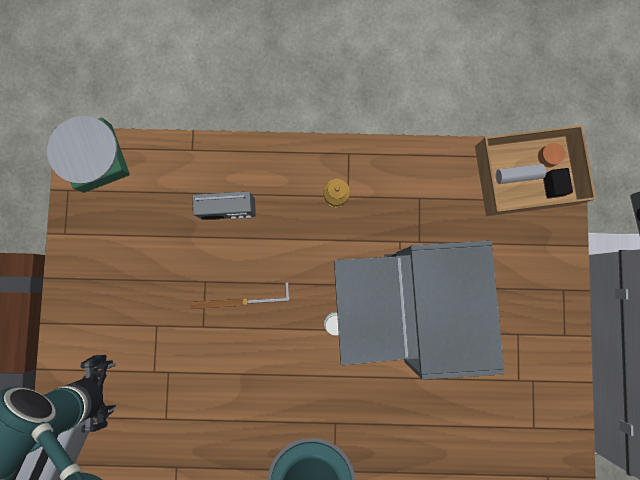

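View pics/s10.png

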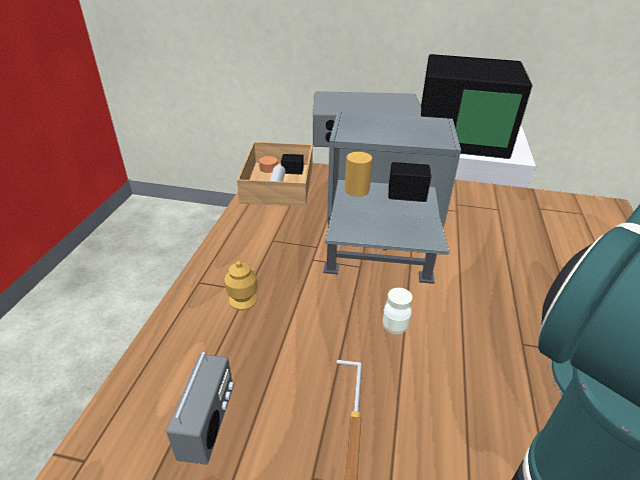

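The pole lies flat on the bench, pin up in the picture at (287,290). The bystanders have not moved. A last check of the flap angle, with a clear view:

```bash
python3 -c "
import cv2,numpy as np
s=cv2.imread('pics/s10.png');a=cv2.resize(s[190:280,300:480],None,fx=4.4,fy=4.4);cv2.imwrite('pics/s11.png',a)
a=cv2.imread('pics/top0.png').astype(int);b=cv2.imread('pics/t10.png').astype(int)
d=np.abs(a-b).max(2)
for n,(x0,x1,y0,y1) in dict(jar=(325,334,312,336),pot=(320,352,175,210),radio=(190,258,188,222)).items(): print(n,d[y0:y1,x0:x1].mean().round(1),d[y0:y1,x0:x1].max())
"
```

```text
jar 1.9 3
pot 1.6 4
radio 1.6 6
```

View pics/s11.png

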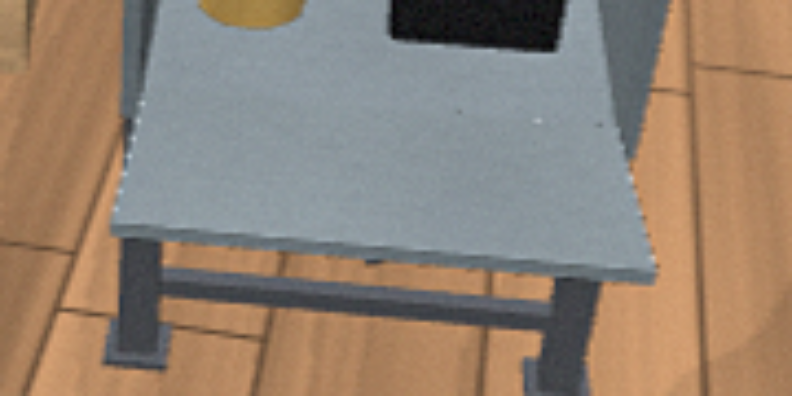

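The flap corners are still at (112,225) and (656,269), the same as when it was pressed on the stop. I hand in.

```bash
python3 -c "
from workcell import bot
print(bot.finish_job())"
```

```text
the job is handed in; nothing more can be done
None
```

The flap is all the way down on its stop, the pole is unhooked and back on the bench, and I handed the job in at about 30 s.

- **Finding the eye:** I felt for the eye with the pin. Touching its top bar put its middle about 279 mm above the bench, which agreed with the side camera (about 280 mm). The flap's face came about 3 mm deeper than the camera estimate, so I used the felt depth.
- **Opening the flap:** I put the pin through the eye and swung the flap down slowly. The readings I took along the way were about 4–6 N, and the last push on the stop was about 10 N, under the 15 N limit. With that last push the flap edge did not move in the picture.
- **Putting the pole back:** I slid the pin out with no side force, laid the pole down until it touched the bench at about 3 N, and released it.

**Last checks:**
- **Flap:** its corners are at the same pixels as when it was pressed on the stop. Measured from two views, its upper edge gave a height matching 1.40 rad, and the lower edge gave 1.38–1.39 rad.
- **Pole:** it lies flat on the bench.
- **Radio, brass pot and jar:** they look unchanged from the first picture. About half the jar is hidden under the open flap in the top view, so the pixel comparison covered only the visible half. The side view shows it in place.
- **Robot:** it is clear of everything, with the wrist force near zero.

No check failed.

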